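# Load the timed turntable feeder and restart it with the steel pick

## Task

Share all the seed bars on the board between the two clay dishes of the turntable feeder, so that neither dish is empty. Then take the steel pick lying on the table, slacken your grip so that it swings down and hangs upright with its prong pointing down, clamp it again clear of the table, and with the prong push the feeder's small recessed restart button fully down, holding it there for two to three seconds. Finally leave the pick standing prong-down in the green glass jar, without tipping the jar, and leave everything else on the table where it is.

Things in the scene. Friction and masses are not known exactly. Their poses are not given: they have to be found in the camera images.
- feeder: timed turntable feeder, fixed: grey housing under a wooden turntable (310 mm across, top 60 mm above the table) carrying the two clay dishes; along its own -y a flat grey console (110 mm wide, 65 mm deep, 56 mm high) reaches out from under it. Origin: centre of the housing's underside; the turntable turns stiffly (0.4 N m) about the vertical through it and starts at any angle
- dish1_in (a point): centre of the inner floor of one of the two round terracotta dishes fixed on the turntable, facing each other across its centre, each centre 77 mm from it. The dish is 144 mm across, 36 mm high, walls 8 mm thick; its inner floor is 68 mm and its rim 96 mm above the table, inner radius about 60 mm
- dish2_in (a point): centre of the inner floor of one of the two round terracotta dishes fixed on the turntable, facing each other across its centre, each centre 77 mm from it. The dish is 144 mm across, 36 mm high, walls 8 mm thick; its inner floor is 68 mm and its rim 96 mm above the table, inner radius about 60 mm
- recess (a point): centre of the mouth of the restart button's recess: a round hole 15 mm across, edge bevelled, in the console's flat top (56 mm above the table). The console's black display is on the feeder's -x side, this hole on its +x side. A black button 11 mm across lies 6 mm down inside, too narrow for a fingertip; it is pressed straight down
- restart (a joint): the restart button's travel in m: 0 up, 0.004 fully down (over 0.003 counts); sprung, about 1.5 N to start and 4.2 N at the bottom; it comes back up when released
- board: pale wooden serving board, 200 x 200 mm, 12 mm thick, fixed on the table; the bars start on it. Origin: centre of its underside
- bar1: a pressed seed bar, brown, speckled on top, 50 x 30 x 20 mm (its x, y, z), about 45 g. Origin: centre of its underside; x along its length. Two to four bars are present, the others are None. Two lie end to end in a dish
- bar1_mid (a point): the middle of bar1
- bar2: a pressed seed bar, brown, speckled on top, 50 x 30 x 20 mm (its x, y, z), about 45 g. Origin: centre of its underside; x along its length. Two to four bars are present, the others are None. Two lie end to end in a dish
- bar2_mid (a point): the middle of bar2
- bar3: a pressed seed bar, brown, speckled on top, 50 x 30 x 20 mm (its x, y, z), about 45 g. Origin: centre of its underside; x along its length. Two to four bars are present, the others are None. Two lie end to end in a dish
- bar3_mid (a point): the middle of bar3
- bar4: a pressed seed bar, brown, speckled on top, 50 x 30 x 20 mm (its x, y, z), about 45 g. Origin: centre of its underside; x along its length. Two to four bars are present, the others are None. Two lie end to end in a dish
- bar4_mid (a point): the middle of bar4
- pick: stainless steel pick lying flat, 163 mm long, about 100 g: a square handle 70 mm long, 12 x 12 mm, to its +x, ending in a 16 mm ball; a round prong 85 mm long, 6 mm thick, to its -x. Origin: where prong and handle join, 8 mm below the centre line; centre of mass 17 mm into the handle. Pinched firmly by the ball it stays as it is; slackened bit by bit to a few newtons it swings about the ball
- pick_tip (a point): the tip of the pick's prong, on its centre line
- pick_ball (a point): the centre of the 16 mm ball that ends the pick's handle, 8 mm above the table when lying
- jar: open green glass jar, loose, upright, 125 mm high, 78 mm across, mouth 64 mm inside, walls 4 mm, inner floor 10 mm up, 0.5 kg. Origin: centre of its underside, z up its axis
- canister: black plastic canister with a screw-top lid, 108 mm across, 152 mm high: leave it alone. Origin: centre of its underside
- scoop: stainless scoop, a 60 mm round cup 32 mm high with a flat handle 145 mm along its +x: leave it alone. Origin: under the cup
- mug: white mug, 80 mm across, 85 mm high: leave it alone. Origin: centre of its underside
- trowel: small flat garden trowel with a wooden handle, 240 mm long along x: leave it alone
- saucer: small terracotta saucer, 110 mm across, 22 mm high: leave it alone. Origin: centre of its underside
Mind the look-alikes: they are no part of the job. Leave any purple look-alike of the bar4 alone. What is shaped like the bar3 but blue is not meant.

How it is judged (in metres and radians):
On the way, in this order (a step that is already met when the one before it is completed fails the run):
1. every seed bar lies in a clay dish, at least one in each, let go (((horizontal distance between bar1_mid and dish1_in below 0.055 m and z of bar1_mid in the frame of dish1_in between 0 and 0.045 m) or (horizontal distance between bar1_mid and dish2_in below 0.055 m and z of bar1_mid in the frame of dish2_in between 0 and 0.045 m)) and ((horizontal distance between bar2_mid and dish1_in below 0.055 m and z of bar2_mid in the frame of dish1_in between 0 and 0.045 m) or (horizontal distance between bar2_mid and dish2_in below 0.055 m and z of bar2_mid in the frame of dish2_in between 0 and 0.045 m)) and ((horizontal distance between bar3_mid and dish1_in below 0.055 m and z of bar3_mid in the frame of dish1_in between 0 and 0.045 m) or (horizontal distance between bar3_mid and dish2_in below 0.055 m and z of bar3_mid in the frame of dish2_in between 0 and 0.045 m)) and ((horizontal distance between bar4_mid and dish1_in below 0.055 m and z of bar4_mid in the frame of dish1_in between 0 and 0.045 m) or (horizontal distance between bar4_mid and dish2_in below 0.055 m and z of bar4_mid in the frame of dish2_in between 0 and 0.045 m)) and ((horizontal distance between bar1_mid and dish1_in below 0.055 m and z of bar1_mid in the frame of dish1_in between 0 and 0.045 m) or (horizontal distance between bar2_mid and dish1_in below 0.055 m and z of bar2_mid in the frame of dish1_in between 0 and 0.045 m) or (horizontal distance between bar3_mid and dish1_in below 0.055 m and z of bar3_mid in the frame of dish1_in between 0 and 0.045 m) or (horizontal distance between bar4_mid and dish1_in below 0.055 m and z of bar4_mid in the frame of dish1_in between 0 and 0.045 m)) and ((horizontal distance between bar1_mid and dish2_in below 0.055 m and z of bar1_mid in the frame of dish2_in between 0 and 0.045 m) or (horizontal distance between bar2_mid and dish2_in below 0.055 m and z of bar2_mid in the frame of dish2_in between 0 and 0.045 m) or (horizontal distance between bar3_mid and dish2_in below 0.055 m and z of bar3_mid in the frame of dish2_in between 0 and 0.045 m) or (horizontal distance between bar4_mid and dish2_in below 0.055 m and z of bar4_mid in the frame of dish2_in between 0 and 0.045 m)) and linear speed of each of bar1, bar2, bar3, bar4 below 0.03 m/s and not (contact force between bar1 and the fingers above 0.2 N) and not (contact force between bar2 and the fingers above 0.2 N) and not (contact force between bar3 and the fingers above 0.2 N) and not (contact force between bar4 and the fingers above 0.2 N)), for 0.3 s.
2. the pick hangs upright, prong down, clamped in the fingers and clear of the table (angle between pick's own x axis and vertical below 0.3 rad and height (world z) of pick_tip above 0.04 m and z of pick_tip in the frame of jar above 0.04 m and contact force between pick and the fingers above 8 N), for 0.3 s.
3. the restart button is held fully down by the pick's prong for 1.5 s (value of joint restart above 0.003 m and contact force between pick and restart above 0.5 N and horizontal distance between pick_tip and recess below 0.008 m), for 1.5 s.
At the end, for the whole second after the job is handed in: Every seed bar's middle is within 55 mm of a dish's centre and 0 to 45 mm above its floor, at least one in each dish; the pick stands in the jar, tip inside and under 70 mm up, tilted under 0.7 rad; the jar is upright; the button is back up; all at rest (((horizontal distance between bar1_mid and dish1_in below 0.055 m and z of bar1_mid in the frame of dish1_in between 0 and 0.045 m) or (horizontal distance between bar1_mid and dish2_in below 0.055 m and z of bar1_mid in the frame of dish2_in between 0 and 0.045 m)) and ((horizontal distance between bar2_mid and dish1_in below 0.055 m and z of bar2_mid in the frame of dish1_in between 0 and 0.045 m) or (horizontal distance between bar2_mid and dish2_in below 0.055 m and z of bar2_mid in the frame of dish2_in between 0 and 0.045 m)) and ((horizontal distance between bar3_mid and dish1_in below 0.055 m and z of bar3_mid in the frame of dish1_in between 0 and 0.045 m) or (horizontal distance between bar3_mid and dish2_in below 0.055 m and z of bar3_mid in the frame of dish2_in between 0 and 0.045 m)) and ((horizontal distance between bar4_mid and dish1_in below 0.055 m and z of bar4_mid in the frame of dish1_in between 0 and 0.045 m) or (horizontal distance between bar4_mid and dish2_in below 0.055 m and z of bar4_mid in the frame of dish2_in between 0 and 0.045 m)) and ((horizontal distance between bar1_mid and dish1_in below 0.055 m and z of bar1_mid in the frame of dish1_in between 0 and 0.045 m) or (horizontal distance between bar2_mid and dish1_in below 0.055 m and z of bar2_mid in the frame of dish1_in between 0 and 0.045 m) or (horizontal distance between bar3_mid and dish1_in below 0.055 m and z of bar3_mid in the frame of dish1_in between 0 and 0.045 m) or (horizontal distance between bar4_mid and dish1_in below 0.055 m and z of bar4_mid in the frame of dish1_in between 0 and 0.045 m)) and ((horizontal distance between bar1_mid and dish2_in below 0.055 m and z of bar1_mid in the frame of dish2_in between 0 and 0.045 m) or (horizontal distance between bar2_mid and dish2_in below 0.055 m and z of bar2_mid in the frame of dish2_in between 0 and 0.045 m) or (horizontal distance between bar3_mid and dish2_in below 0.055 m and z of bar3_mid in the frame of dish2_in between 0 and 0.045 m) or (horizontal distance between bar4_mid and dish2_in below 0.055 m and z of bar4_mid in the frame of dish2_in between 0 and 0.045 m)) and linear speed of each of bar1, bar2, bar3, bar4, pick below 0.03 m/s and horizontal distance between pick_tip and jar below 0.036 m and z of pick_tip in the frame of jar below 0.07 m and angle between pick's own x axis and vertical below 0.7 rad and angle between jar's own z axis and vertical below 0.12 rad and value of joint restart below 0.0015 m); the robot touches nothing.
It fails at once if the canister, scoop, mug, trowel or saucer is shoved over 4 cm (distance of any of canister, scoop, mug, trowel, saucer from where it was at the start of the episode above 0.04 m).
It fails at once if the glass jar is tipped by more than 0.5 rad (angle between jar's own z axis and vertical above 0.5 rad).
Of bar1, bar2, bar3, bar4 only 2 to 4 are there at a start; the rules pass over those that are not, and their reading is None.
At some moment in a run one of bar1, bar2, bar3, bar4, pick may be knocked a few centimetres aside while the robot is not near it.
Once in a run the grip may slacken for a moment while it holds something.
It also fails if it takes over 210 s, if anything falls off the work surface, if the arm or the gripper's body presses on something with over 40 N, if the wrist force passes 120 N, or if a joint passes its speed limit or range.

## Robot

A 6-joint arm with a two-finger parallel gripper is mounted at the origin on the work surface. World frame = base frame: x ahead of the robot, y to its left, z up, the work surface at z = 0. Lengths are in mm, angles in rad, forces in N, time in s.
With the tool pointing down it reaches from about 350 to 925 mm from the base axis. Payload 6.4 kg.
Tool frame: the origin (TCP) lies midway between the tips of the shut fingers; the grasp point (between the pads) lies 19 mm behind it (hold_point_z is the distance from the TCP to the grasp point, in mm); z points along the fingers, y is the direction in which the jaws open and shut (so a half turn about z gives the same grasp; the last joint's range is limited). The gripper opens to 94 mm and grips with 3 to 60 N. Pads are 16 mm wide; open, the fingers measure 119 mm over their backs; the gripper's body (75 mm by 177 mm) begins 78 mm behind the grasp point.
Start: joints at [1.004, 0.245, 1.558, -0, 1.339, -0.174], TCP at [248.803, 600.509, 205.455] pointing down, gripper open.
Joint ranges: [-3.13, 3.13], [-1.02, 2.26], [0.13, 2.54], [-0.95, 4.09], [0.21, 2.88], [-2.74, 2.74]. Speed limits (rad/s): [2.57, 2.57, 3.14, 3.14, 3.14, 3.14].

## Interface

Orientations are given as a unit quaternion [w, x, y, z].
In Python, from cell import move_pose, move_l, set_joints, command_gripper, hold, ik, sense, capture, IKError, job_done, silhouettes, hold_point_z gives the robot as it stands. Calls block until the motion is done:
- move_pose(position, orientation): joint-space move of the TCP to a pose.
- move_l(position, rotation=None, max_speed=150, stop_force=None): straight line of the TCP; rotation=None keeps the orientation; max_speed is the mean speed in mm/s. With stop_force (N) it stops when the force on the tool has changed by that much, and returns True; else False.
- set_joints(angles): joint-space move.
- command_gripper(opening, strength=None): finger opening in mm; strength is the grip in N (None keeps the last); returns when the fingers have stopped.
- hold(seconds).
- ik(position, orientation): joint angles nearest the present ones, or None.
- sense(): the state.
- capture(name): name is "side" or "top"; returns a dict with "image" (480x640x3 uint8, red, green, blue), "fx", "fy", "cx", "cy" (pixels), "world_to_cam" (4x4, takes a point from world to camera coordinates). Camera axes: x right, y up, looking along -z (the intrinsics and any distortion apply to the point x, -y, -z); pixel columns grow to the right and rows downward; lengths in mm; the calibration is good to about 2 mm. A picture is of the moment at which its call begins. There is no depth.
A pose or a line that the arm cannot do raises IKError and nothing moves.
- job_done(): hands the job in, once; it reports no verdict.
Trained networks look in a picture, given as the dict that the camera call returned (one of the last four; its "shot" number tells which), for a name from the list of things; names that differ only in an ending like _2 or _b are one class to them, and where a whole thing is asked for, a point or a joint stands for the part that bears it (a point fixed in the world has none). Each returns a list of dicts, best first, with "confidence" (0 to 1); they miss things now and then, are a little off and sometimes report something else, mostly with a low value. They report only what shows in the picture. A call takes as long as a camera call. They do not tell look-alikes from the thing itself.
- silhouettes(label, picture): "region" (480x640 bool, what is visible of it) and "rect" ([left, top, width, height] in pixels, round what is visible of it).
The state is a dict: "clock": time; "joint_pos": joint angles; "qd": joint speeds; "joint_torque": joint torques, N m; "tool_pos": TCP position; "ee_rot": TCP orientation; "ft_force": force on the tool from outside, world axes, zero at the start; "ft_torque": the same for the moment, N m; "gripper_width": finger opening in mm.
Only numpy, scipy, OpenCV 4.12 (cv2) and the standard library are available. Lean on these libraries where they do the work, as an engineer would, in place of code of your own. Each camera call takes 0.05 s, during which the arm holds its last target. There are 200 camera calls.

## Working session

There is one attempt and no reset: what is moved stays moved. The work goes in short steps, each a Python script; the robot and the scene stay as the last script left them, time stands still between calls to the robot, and variables do not carry over. Pictures are saved under pics/ and viewed, about 12 in all and at most 16, crops included, and the job is handed in when it is done.

```bash
ls; mkdir -p pics; python3 - <<'E'
from cell import *
import cv2,numpy as np
for n in("top","side"):
    p=capture(n); cv2.imwrite(f"pics/{n}0.png",p["image"][:,:,::-1])
    print(n,[p[k] for k in("fx","fy","cx","cy")],np.round(p["world_to_cam"],4).tolist(),[k for k in p])
print(sense(),hold_point_z)
E
```

```text
pics
top [457.16692601504207, 457.16692601504207, 320.8933785489827, 245.70195966243887] [[0.0143, -0.9998, -0.0117, -55.1033], [0.9866, 0.0122, 0.1629, -523.6434], [-0.1627, -0.0138, 0.9866, -1228.4751], [0.0, 0.0, 0.0, 1.0]] ['image', 'fx', 'fy', 'cx', 'cy', 'world_to_cam', 'shot']
side [587.1781191344459, 587.1781191344459, 307.41515237194596, 253.89744938346038] [[0.9916, -0.1276, -0.021, -533.6952], [0.0794, 0.4721, 0.878, -87.8295], [-0.1021, -0.8723, 0.4782, -1341.7598], [0.0, 0.0, 0.0, 1.0]] ['image', 'fx', 'fy', 'cx', 'cy', 'world_to_cam', 'shot']
{'clock': 0.1, 'joint_pos': array([ 1.00390190e+00,  2.45740417e-01,  1.55886227e+00, -2.39761116e-05,
        1.33870193e+00, -1.74117808e-01]), 'qd': array([-0.00114215, -0.00225014, -0.00314086, -0.00033346, -0.00018768,
       -0.00126697]), 'joint_torque': array([-9.90246117e-04, -4.16915166e+01, -3.15524304e+01,  6.86336355e-02,
        3.09163285e-02, -1.96580237e-05]), 'tool_pos': array([248.5120502 , 600.04198794, 204.47403611]), 'ee_rot': array([-2.99068561e-04,  1.95125559e-01,  9.80777897e-01, -8.02125118e-04]), 'ft_force': array([0.76755118, 0.66559548, 0.69264864]), 'ft_torque': array([0.01121731, 0.02199536, 0.02831743]), 'gripper_width': 94.22916136263866} 18.8
```

View pics/top0.png

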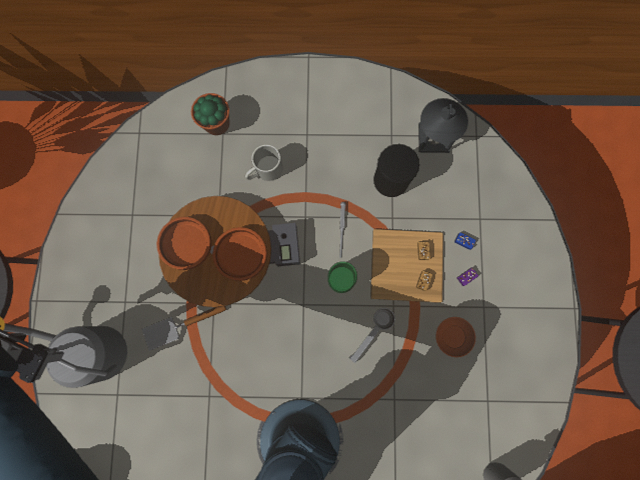

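View pics/side0.png

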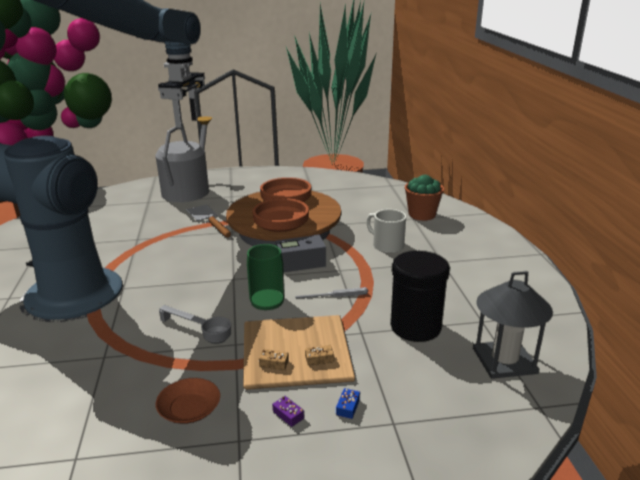

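Two brown bars on the board at top-view (426,249) and (426,279). The blue and purple look-alikes lie off the board at about (467,240) and (469,275). The pick runs from (344,203) to (341,255), between the console at (285,243) and the board. The jar is at (342,277).

```bash
cat > h.py <<'E'
from cell import *
import cv2,numpy as np
from scipy.optimize import minimize
def proj(p,X):
    X=np.atleast_2d(X); c=(p["world_to_cam"]@np.c_[X,np.ones(len(X))].T).T
    return np.c_[p["cx"]+p["fx"]*c[:,0]/-c[:,2], p["cy"]+p["fy"]*c[:,1]/c[:,2]]
def ray(p,uv,z):
    R,t=p["world_to_cam"][:3,:3],p["world_to_cam"][:3,3]
    d=R.T@np.array([(uv[0]-p["cx"])/p["fx"],-(uv[1]-p["cy"])/p["fy"],-1]); o=-R.T@t
    return o+d*(z-o[2])/d[2]
def box(lx,hx,ly,hy,lz,hz): return np.array([[x,y,z] for x in(lx,hx) for y in(ly,hy) for z in(lz,hz)],float)
def cyl(r,lz,hz,cx=0):
    a=np.linspace(0,2*np.pi,40); return np.array([[cx+r*np.cos(t),r*np.sin(t),z] for t in a for z in(lz,hz)])
def mask(p,parts,q,S=4):
    m=np.zeros((480*S,640*S),np.uint8); c,s=np.cos(q[2]),np.sin(q[2])
    for P in parts:
        W=np.c_[q[0]+c*P[:,0]-s*P[:,1],q[1]+s*P[:,0]+c*P[:,1],P[:,2]]
        h=cv2.convexHull(((proj(p,W)+.5)*S-.5).astype(np.float32)); cv2.fillConvexPoly(m,np.round(h*16).astype(np.int32),1,shift=4)
    return m.reshape(480,S,640,S).mean((1,3))
def fit(obs,parts,q0,yaw=True,it=150):
    """obs: list of (picture, region). Fit x,y(,yaw) by silhouette overlap."""
    def cost(v):
        q=[v[0],v[1],v[2]/50 if yaw else 0]; c=0
        for p,r in obs:
            m=mask(p,parts,q); c+=1-np.minimum(m,r).sum()/np.maximum(m,r).sum()
        return c/len(obs)
    v0=np.array([q0[0],q0[1],q0[2]*50 if yaw else 0][:3 if yaw else 2],float)
    s=np.vstack([v0]+[v0+12*np.eye(len(v0))[i] for i in range(len(v0))])
    r=minimize(cost,v0,method="Nelder-Mead",options=dict(initial_simplex=s,maxiter=it,xatol=.1,fatol=1e-4))
    return np.r_[r.x[:2],r.x[2]/50 if yaw else 0],r.fun
BAR=lambda z:[box(-25,25,-15,15,z,z+20)]
JAR=[cyl(39,0,125)]
ang=np.linspace(0,2*np.pi,16)
PICK=[box(0,70,-6,6,2,14),box(-85,0,-3,3,5,11),np.array([[78+8*np.cos(a)*np.cos(b),8*np.sin(a)*np.cos(b),8+8*np.sin(b)] for a in ang for b in ang])]
def down(yaw): # tool z down, tool y axis at angle yaw in world xy
    # R columns: x=(sin,-cos,0)*?, y=(c,s,0), z=(0,0,-1); x=y×z
    from scipy.spatial.transform import Rotation as Ro
    c,s=np.cos(yaw),np.sin(yaw); y=np.array([c,s,0]); z=np.array([0,0,-1.]); x=np.cross(y,z)
    q=Ro.from_matrix(np.c_[x,y,z]).as_quat(); return np.r_[q[3],q[:3]]
E
python3 - <<'E'
from h import *
P={n:capture(n) for n in("top","side")}
for l in("feeder","dish1_in","bar1","pick","jar","board","canister","mug","scoop"):
    for n in P:
        for d in silhouettes(l,P[n])[:6]:
            r=d["region"]; ys,xs=np.nonzero(r); m=cv2.minAreaRect(np.c_[xs,ys].astype(np.float32))
            print(l,n,round(d["confidence"],2),np.round(d["rect"]).tolist(),r.sum(),"c",xs.mean().round(1),ys.mean().round(1),np.round(m[1],1),round(m[2]))
E
```

```text
feeder top 0.75 [158.0, 198.0, 146.0, 109.0] 10975 c 220.9 250.2 [109.9 138.5] 58
feeder top 0.74 [434.0, 317.0, 39.0, 42.0] 1323 c 454.8 336.4 [41. 39.] 90
feeder top 0.4 [341.0, 201.0, 6.0, 54.0] 176 c 341.3 223.6 [53.  5.] 90
feeder side 0.7 [228.0, 178.0, 116.0, 92.0] 6944 c 287.1 220.2 [112.2  87. ] 37
dish1_in top 0.87 [155.0, 196.0, 116.0, 113.0] 9967 c 213.8 250.6 [109.6 113.1] 45
dish1_in side 0.7 [224.0, 177.0, 119.0, 64.0] 5267 c 283.6 210.6 [ 62.1 113.7] 82
dish1_in side 0.39 [226.0, 179.0, 117.0, 92.0] 7049 c 287.1 220.3 [112.5  87.7] 36
bar1 top 0.78 [413.0, 269.0, 17.0, 21.0] 219 c 423.2 280.8 [12.5 18.8] 27
bar1 top 0.73 [417.0, 241.0, 12.0, 22.0] 202 c 423.3 250.4 [18. 11.] 90
bar1 top 0.64 [452.0, 231.0, 20.0, 18.0] 225 c 463.9 240.0 [19.2 12.1] 27
bar1 top 0.47 [460.0, 266.0, 21.0, 20.0] 200 c 466.6 276.4 [11.4 18.4] 53
bar1 side 0.96 [302.0, 340.0, 32.0, 24.0] 507 c 319.0 354.3 [18.7 28.7] 83
bar1 side 0.9 [273.0, 394.0, 35.0, 34.0] 635 c 288.3 410.2 [33.9 21.4] 38
bar1 side 0.74 [225.0, 176.0, 118.0, 96.0] 7154 c 286.5 220.0 [112.3  87.3] 36
bar1 side 0.68 [257.0
[... 858 characters left out ...]
0 250.1 [111.8 139.9] 58
canister side 0.66 [255.0, 348.0, 34.0, 24.0] 503 c 273.5 358.7 [29.3 18.1] 7
canister side 0.58 [387.0, 250.0, 65.0, 92.0] 4752 c 418.6 294.0 [59.1 92.6] 3
mug top 0.65 [242.0, 145.0, 44.0, 38.0] 975 c 265.0 163.4 [36.1 36.1] 6
mug side 0.86 [367.0, 208.0, 39.0, 43.0] 1351 c 387.5 229.5 [42. 39.] 90
mug side 0.48 [159.0, 305.0, 70.0, 36.0] 1066 c 200.7 323.2 [73.8 28.3] 12
mug side 0.28 [307.0, 344.0, 27.0, 20.0] 456 c 319.2 354.5 [17.6 27.6] 81
scoop top 0.71 [418.0, 239.0, 14.0, 22.0] 214 c 423.5 250.4 [18. 11.] 90
scoop top 0.62 [351.0, 306.0, 38.0, 52.0] 607 c 375.3 328.9 [21.2 62.2] 45
scoop side 0.88 [160.0, 305.0, 68.0, 39.0] 1035 c 202.3 323.5 [74.1 27.7] 11
```

```bash
cat > s1.py <<'E'
from h import *
import pickle
P={n:capture(n) for n in("top","side")}
def pickreg(l,n,uv):
    S=[d["region"] for d in silhouettes(l,P[n])]
    S=[(np.hypot(*(np.argwhere(r).mean(0)[::-1]-uv)),r) for r in S if r.any()]
    return min(S,key=lambda a:a[0])[1]
out={}
def do(k,l,parts,z,ut,us,q=0,yaw=True):
    o=[]
    for n,u in(("top",ut),("side",us)): o.append((P[n],pickreg(l,n,u)))
    x0=ray(P["top"],ut,z)
    for nm,oo in(("both",o),("top",o[:1]),("side",o[1:])):
        r,f=fit(oo,parts,[x0[0],x0[1],q],yaw); print(k,nm,np.round(r,3),round(f,3))
        if nm=="both": out[k]=(r,parts)
do("barA","bar1",BAR(12),22,(424,250),(319,354))
do("barB","bar1",BAR(12),22,(424,280),(273,359),q=.4)
do("jar","jar",JAR,62,(341,276),(265,276),yaw=False)
for q in(0,np.pi): do("pick%d"%(q>0),"pick",PICK,8,(342,224),(343,292),q=q)
FE=[cyl(155,50,60),cyl(72,60,96,77),cyl(72,60,96,-77)]
do("tt","dish1_in",FE,70,(214,250),(283,210),q=1.5)
pickle.dump(out,open("fit.pkl","wb"))
def show(n,x0,x1,y0,y1,k):
    im=P[n]["image"][y0:y1,x0:x1,::-1]; im=cv2.resize(im,None,fx=k,fy=k,interpolation=cv2.INTER_CUBIC)
    for key,(q,parts) in out.items():
        if key=="pick1":continue
        m=mask(P[n],parts,q,8)[y0:y1,x0:x1]; m=cv2.resize(m,None,fx=k,fy=k)
        cs,_=cv2.findContours((m>.5).astype(np.uint8),cv2.RETR_EXTERNAL,cv2.CHAIN_APPROX_NONE); cv2.drawContours(im,cs,-1,(255,0,255),1)
    return im
cv2.imwrite("pics/t1.png",show("top",150,350,190,310,4)); cv2.imwrite("pics/s1.png",show("side",220,380,170,290,5))
print([d["rect"] for n in P for d in silhouettes("recess",P[n])])
E
python3 s1.py
```

```text
barA both [ 5.17271e+02 -3.35243e+02 -3.20000e-02] 0.132
barA top [ 5.18862e+02 -3.34244e+02 -1.40000e-02] 0.118
barA side [ 5.16997e+02 -3.36720e+02 -2.90000e-02] 0.104
barB both [ 4.33242e+02 -3.34584e+02 -3.53000e-01] 0.128
barB top [ 4.33817e+02 -3.34304e+02 -3.88000e-01] 0.11
barB side [ 4.32174e+02 -3.35731e+02 -2.23000e-01] 0.127
jar both [ 434.843 -103.99     0.   ] 0.075
jar top [ 434.079 -104.643    0.   ] 0.1
jar side [ 434.813 -106.959    0.   ] 0.049Traceback (most recent call last):
  File "s1.py", line 19, in <module>
    for q in(0,np.pi): do("pick%d"%(q>0),"pick",PICK,8,(342,224),(343,292),q=q)
                       ~~^^^^^^^^^^^^^^^^^^^^^^^^^^^^^^^^^^^^^^^^^^^^^^^^^^^^^^
  File "s1.py", line 11, in do
    for n,u in(("top",ut),("side",us)): o.append((P[n],pickreg(l,n,u)))
                                                       ~~~~~~~^^^^^^^
  File "s1.py", line 7, in pickreg
    return min(S,key=lambda a:a[0])[1]
           ~~~^^^^^^^^^^^^^^^^^^^^^
ValueError: min() iterable argument is empty
```

```bash
python3 - <<'E'
s=open("s1.py").read()
s=s.replace('''    return min(S,key=lambda a:a[0])[1]''','''    S=[a for a in S if a[0]<12]
    if not S: P[n]=capture(n); return pickreg(l,n,uv)
    return min(S,key=lambda a:a[0])[1]''')
s=s.replace('o.append((P[n],pickreg(l,n,u)))','r=pickreg(l,n,u); o.append((P[n],r))')
open("s1.py","w").write(s)
E
python3 s1.py
```

```text
barA both [ 5.18014e+02 -3.35499e+02  8.60000e-02] 0.141
barA top [ 5.18681e+02 -3.34914e+02  6.10000e-02] 0.134
barA side [ 5.16659e+02 -3.37658e+02 -1.90000e-02] 0.12
barB both [ 4.33057e+02 -3.34567e+02 -3.82000e-01] 0.136
barB top [ 4.33312e+02 -3.34193e+02 -3.79000e-01] 0.077
barB side [ 4.32760e+02 -3.37325e+02 -1.21000e-01] 0.145
jar both [ 435.214 -103.909    0.   ] 0.073
jar top [ 434.354 -104.004    0.   ] 0.089
jar side [ 435.238 -102.24     0.   ] 0.056
pick0 both [ 5.73561e+02 -1.05376e+02 -3.10000e-02] 0.309
pick0 top [ 5.72215e+02 -1.04914e+02 -3.20000e-02] 0.209
pick0 side [ 5.77027e+02 -1.10009e+02  1.40000e-02] 0.264
pick1 both [ 609.433 -106.435    3.096] 0.496
pick1 top [ 594.576 -105.044    3.108] 0.432
pick1 side [ 617.67  -108.841    3.173] 0.5
tt both [506.295 244.952   1.404] 0.031
tt top [506.116 245.417   1.375] 0.017
tt side [505.365 240.612   1.408] 0.038
[[156.9, 195.2, 144.0, 113.6], [418.9, 273.8, 11.7, 14.6], [434.4, 319.0, 39.7, 36.6], [225.3, 177.7, 113.9, 93.4]]
```

View pics/t1.png

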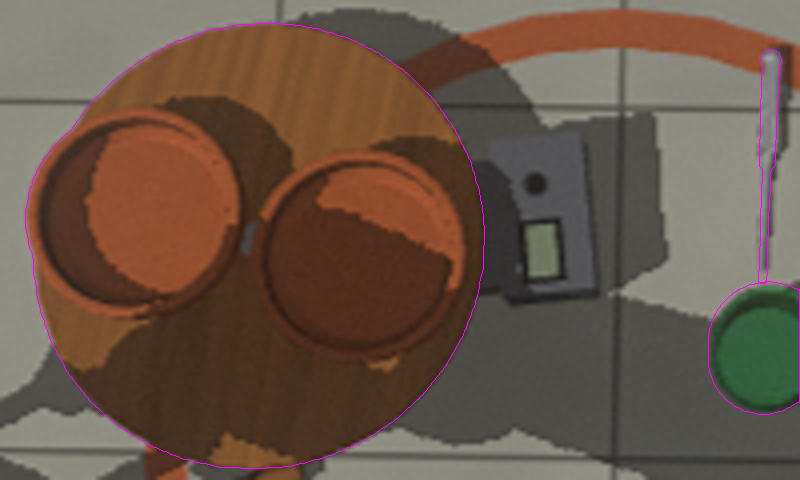

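View pics/s1.png

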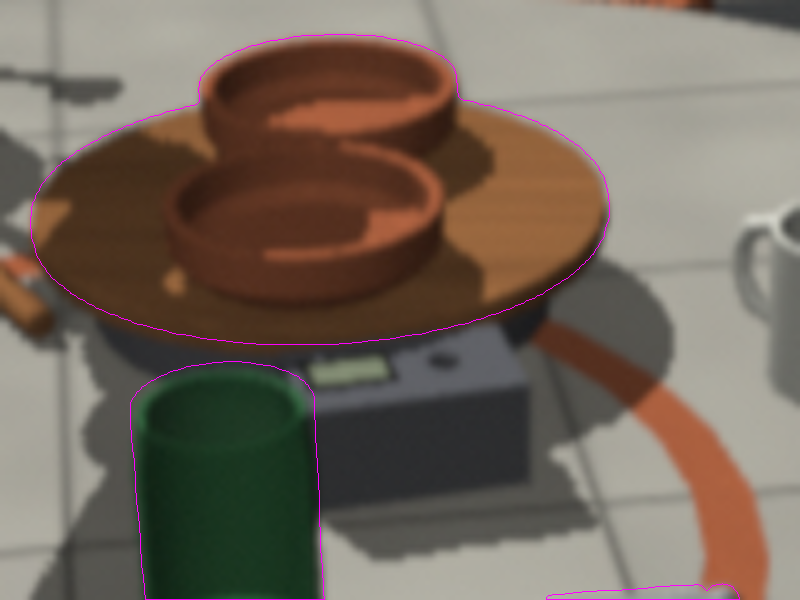

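The fits overlay the pictures well. The recess is at top crop (535,183), which is pixel (283.6,235.6), and at side crop (443,361), which is (308.5,242.1). The pick's ball is at top crop (771,57). Next: check the canister clearance and IK, then move the bars.

```bash
cat >> h.py <<'E'
def go(x,y,z,yaw,lin=False,v=150,**k):
    if lin: return move_l([x,y,z],down(yaw),max_speed=v,**k)
    for a in sorted((yaw,yaw+np.pi,yaw-np.pi),key=lambda a:0 if ik([x,y,z],down(a)) is None else -1): pass
    best=[(np.abs(np.array(j)-sense()["joint_pos"]).max(),a) for a in(yaw,yaw+np.pi) if (j:=ik([x,y,z],down(a))) is not None]
    a=min(best)[1]; move_pose([x,y,z],down(a)); return a
def tri(pt,ps,ut,us):
    """point from two views"""
    A=[];b=[]
    for p,u in((pt,ut),(ps,us)):
        o=ray(p,u,0); d=ray(p,u,100)-o; d/=np.linalg.norm(d); M=np.eye(3)-np.outer(d,d); A.append(M); b.append(M@o)
    return np.linalg.solve(sum(A),sum(b))
E
sed -i '/for a in sorted/d' h.py
python3 - <<'E'
from h import *
P={n:capture(n) for n in("top","side")}
print("recess",tri(P["top"],P["side"],(283.6,235.6),(308.5,242.1)),ray(P["top"],(283.6,235.6),56),ray(P["side"],(308.5,242.1),56))
print("ball top",ray(P["top"],(342.4,204.1),8))
for l,parts,u in(("canister",[cyl(54,0,152)],(690,-230)),):
    o=[(P["top"],silhouettes(l,P["top"])[0]["region"])]
    print(l,fit(o,parts,[*u,0],False))
    o=[(P["side"],max(silhouettes(l,P["side"]),key=lambda d:d["region"].sum())["region"])]
    print(l,fit(o,parts,[*u,0],False))
dishes=[(506+77*s*np.cos(1.39),244.5+77*s*np.sin(1.39)) for s in(1,-1)]; print(dishes)
for n,(x,y,z,w) in dict(A=(518,-335,16,1.57),B=(433,-334.5,16,1.2),d1=(*dishes[0],72,1.39),d2=(*dishes[1],72,1.39),pk=(650,-107,2,1.54)).items():
    print(n,[None if (j:=ik([x,y,z],down(w+k))) is None else np.round(j,2).tolist() for k in(0,np.pi)])
E
```

```text
recess [549.3967187   55.46260599  53.12256845] [549.13793961  55.18081966  56.        ] [548.45698565  49.86749465  56.        ]
ball top [ 653.04240039 -108.20399138    8.        ]
canister (array([ 728.74166107, -248.31570816,    0.        ]), np.float64(0.08213916860314996))
canister (array([ 729.20145196, -246.66577697,    0.        ]), np.float64(0.059008894536213496))
[(np.float64(519.8455992808209), np.float64(320.2449627404683)), (np.float64(492.154400719179), np.float64(168.75503725953172))]
A [[-0.76, 0.4, 1.74, -0.0, 1.0, -2.33], [-0.76, 0.4, 1.74, -0.0, 1.0, 0.81]]
B [[-0.87, 0.26, 1.92, -0.0, 0.95, -2.07], [-0.87, 0.26, 1.92, -0.0, 0.95, 1.08]]
d1 [[0.37, 0.31, 1.75, -0.0, 1.09, -1.02], [0.37, 0.31, 1.75, -0.0, 1.09, 2.12]]
d2 [[0.11, 0.11, 1.98, -0.0, 1.05, -1.28], [0.11, 0.11, 1.98, -0.0, 1.05, 1.86]]
pk [[-0.33, 0.5, 1.63, -0.0, 1.01, -1.87], [-0.33, 0.5, 1.63, -0.0, 1.01, 1.27]]
```

```bash
cat > s2.py <<'E'
from h import *
D=[(519.8,320.2),(492.2,168.8)]
def bar(x,y,w,d):
    a=go(x,y,150,w); command_gripper(60,25)
    go(x,y,17,a,True,stop_force=8); command_gripper(15,25); g=sense()["gripper_width"]
    go(x,y,210,a,True,250); b=go(*d,210,1.39+np.pi/2); g2=sense()["gripper_width"]
    if g2<25: print("LOST",g,g2); return
    hit=go(*d,74,b,True,stop_force=8); s=sense(); command_gripper(46); hold(.2); go(*d,210,b,True,250)
    print(g,g2,hit,s["tool_pos"],s["clock"])
bar(518,-335.5,1.57,D[1])
bar(433,-334.7,1.22,D[0])
go(330,320,260,1.57)
for n in("top","side"):
    p=capture(n); cv2.imwrite(f"pics/{n}2.png",p["image"][:,:,::-1])
a=cv2.imread("pics/top2.png")[190:310,150:350]; b=cv2.imread("pics/side2.png")[170:310,200:400]
a=cv2.resize(a,(500,300)); b=cv2.resize(b,(400,280))
cv2.imwrite("pics/c2.png",np.vstack([a,np.pad(b,((0,0),(0,100),(0,0)))]))
print(sense()["clock"])
E
python3 s2.py
```

```text
29.5353023988518 29.946780738678566 True [490.30404088 168.33403259  73.09097991] 12.0583
30.002336090622084 29.808383010097128 True [518.00673354 319.13165767  73.0396468 ] 21.5167
24.3833
```

View pics/c2.png

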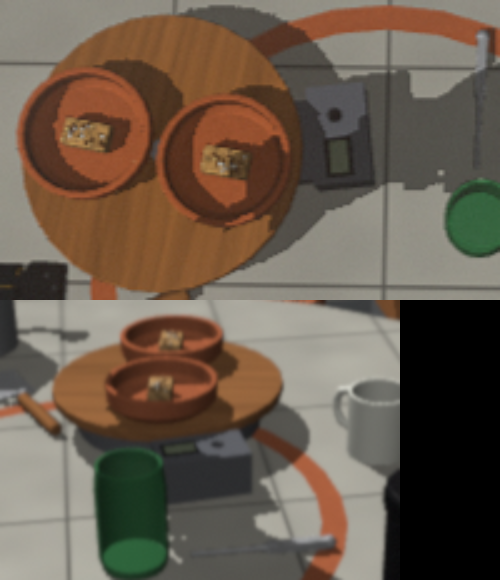

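Each dish now holds one bar, near its centre. Next I measure the pick again; ball and handle are up-right in the crop and the prong points at the jar.

```bash
cat > s3.py <<'E'
from h import *
P={n:capture(n) for n in("top","side")}
O=[]
for n,u in(("top",(342,222)),("side",(343,292))):
    for t in range(4):
        S=[d["region"] for d in silhouettes("pick",P[n])]; S=[r for r in S if r.any() and np.hypot(*(np.argwhere(r).mean(0)[::-1]-u))<14]
        if S: O.append((P[n],S[0])); break
        P[n]=capture(n)
for o in O: print(fit([o],PICK,[572,-106,-.03]))
q,f=fit(O,PICK,[572,-106,-.03]); print(q,f)
im=[]
for n,(x0,x1,y0,y1) in(("top",(320,370,195,265)),("side",(290,380,275,305))):
    k=8; c=cv2.resize(P[n]["image"][y0:y1,x0:x1,::-1],None,fx=k,fy=k,interpolation=cv2.INTER_CUBIC)
    for pt in([78,0],[0,0],[-85,0]):
        X=[q[0]+np.cos(q[2])*pt[0],q[1]+np.sin(q[2])*pt[0],8]; uv=(proj(P[n],X)[0]+.5-[x0,y0])*k; cv2.circle(c,tuple(uv.astype(int)),2,(255,0,255),-1); print(n,X,uv)
    im.append(c)
h=max(i.shape[0] for i in im); im=[np.pad(i,((0,h-i.shape[0]),(0,0),(0,0))) for i in im]
im=np.hstack([im[0][:,:300],im[1]]); print(im.shape); cv2.imwrite("pics/p3.png",im[:,:1020])
im=cv2.resize(im,None,fx=.78,fy=.78); cv2.imwrite("pics/p3.png",im[:,:800])
E
python3 s3.py
```

```text
(array([ 5.76628462e+02, -1.04422844e+02, -4.45348203e-02]), np.float64(0.4808206958073149))
(array([ 5.77211556e+02, -1.09741658e+02, -4.00765328e-03]), np.float64(0.21242149337055127))
[ 5.75490848e+02 -1.08823684e+02  1.27644468e-02] 0.4084675326182384
top [np.float64(653.4844935749833), np.float64(-107.82808417374935), 8] [182.17038118  75.60316021]
top [np.float64(575.4908478016814), np.float64(-108.82368398728534), 8] [183.48453296 286.78183916]
top [np.float64(490.49777227949346), np.float64(-109.9086325020361), 8] [184.94589452 521.6165103 ]
side [np.float64(653.4844935749833), np.float64(-107.82808417374935), 8] [601.71002475 121.3085956 ]
side [np.float64(575.4908478016814), np.float64(-108.82368398728534), 8] [326.20216029 147.28862643]
side [np.float64(490.49777227949346), np.float64(-109.9086325020361), 8] [ 21.68100696 176.0045724 ]
(560, 1020, 3)
```

View pics/p3.png

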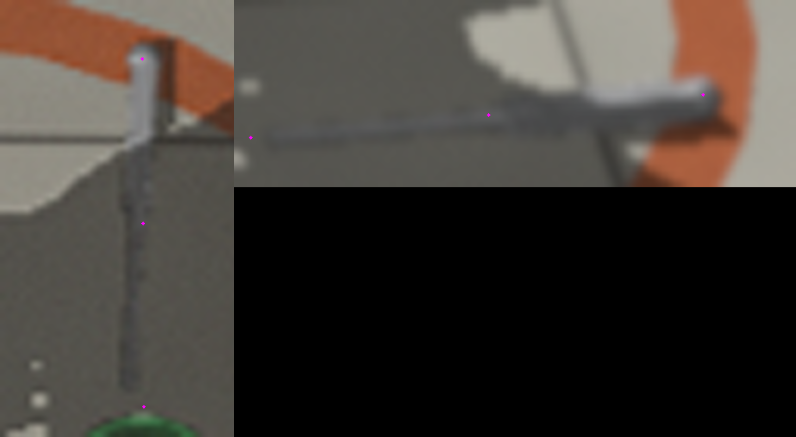

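Ball at about (653,-108.5), yaw about -0.04; the overlay shows the ball centre is 70 mm along the handle, not 78. Next: grip, lift and slacken.

```bash
sed -i 's/\[78+8\*np/[70+8*np/' h.py; cat > s4.py <<'E'
from h import *
a=go(653,-108.5,150,1.53); command_gripper(45,40)
print("hit",go(653,-108.5,2,a,True,100,stop_force=8),sense()["tool_pos"])
command_gripper(5,50); print("w",sense()["gripper_width"])
go(653,-108.5,270,a,True,100); hold(.3); s=sense(); print("w",s["gripper_width"],s["ft_force"],s["ft_torque"],a)
p=capture("side"); ims=[p["image"][170:330,290:400,::-1]]
for f in(12,8,6,5):
    command_gripper(5,f); hold(.6); s=sense(); print(f,s["gripper_width"],s["ft_force"],s["ft_torque"],s["clock"])
    ims.append(capture("side")["image"][170:330,290:400,::-1])
command_gripper(5,40)
cv2.imwrite("pics/h4.png",cv2.resize(np.hstack(ims),(800,233)))
E
python3 s4.py
```

```text
hit False [ 653.61614505 -108.68674875    2.83888329]
w 13.501168359458678
w 13.758869625127332 [-0.2357717   0.20356792 -1.32394692] [0.02186205 0.06250373 0.03939001] 4.671592653589793
12 15.246172017374638 [-0.03533101  0.3545036  -1.04131066] [ 0.02949756  0.07295355 -0.00480704] 33.0333
8 15.234013893589978 [-0.2463854   0.59315605 -1.59431368] [-0.01271423  0.1396909  -0.00027777] 33.9
6 15.057247571706739 [ 0.16900455 -0.46560749 -0.65637235] [-0.01084196  0.1026768   0.02221997] 34.7667
5 15.164559769082611 [-0.70306319  0.48868149 -1.33807314] [-0.02050589  0.17004266 -0.00656008] 35.6333
```

View pics/h4.png

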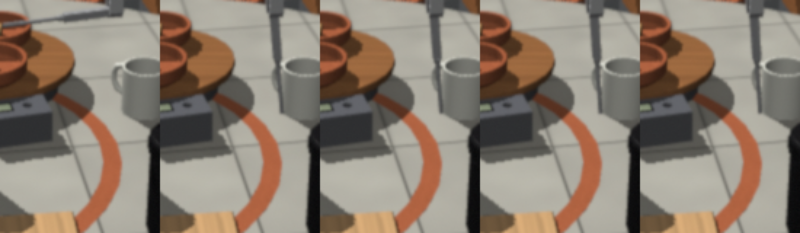

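The pick swung down at 12 N and hangs near vertical. It is clamped again at 40 N. Now I hover over the recess and compare tip and hole in both views.

```bash
cat > s5.py <<'E'
from h import *
import sys
x,y,z,name=float(sys.argv[1]),float(sys.argv[2]),float(sys.argv[3]),sys.argv[4]
if z>225: a=go(x,y,270,1.53)
move_l([x,y,z],max_speed=80); hold(.3); s=sense(); print(s["tool_pos"],s["gripper_width"],s["ft_force"],s["clock"])
P={n:capture(n) for n in("top","side")}
c=[]
for n,(x0,x1,y0,y1) in(("top",(260,310,205,265)),("side",(285,335,185,265))):
    c.append(cv2.resize(P[n]["image"][y0:y1,x0:x1,::-1],None,fx=7,fy=7,interpolation=cv2.INTER_CUBIC))
    X=np.array([s["tool_pos"]+[0,0,5.5],s["tool_pos"]+[0,0,-149.5]]); print(n,(proj(P[n],X)+.5-[x0,y0])*7)
c[0]=np.pad(c[0],((0,140),(0,0),(0,0))); cv2.imwrite(f"pics/{name}.png",np.hstack(c))
E
python3 s5.py 549 55 226 r5
```

```text
[549.2572605   55.006453   226.53148302] 13.70205349187792 [ 0.27049209  0.47284583 -1.35321131] 37.7
top [[121.58458524 121.8834233 ]
 [164.16594925 207.39978367]]
side [[157.46866355 -85.28136082]
 [167.1402155  341.74962368]]
```

View pics/r5.png

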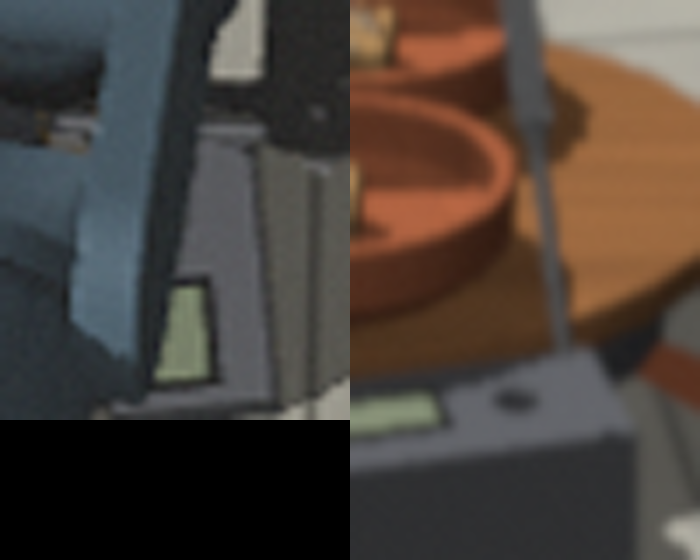

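The arm hides the hole in the top view. In the side view the hole is at crop (515,400), and the tip at (565,348) is leaning about 0.1 rad toward +x. I'll tilt the tool to make the pick plumb, then touch the console beside the hole lightly, so tip and hole are compared in the same plane.

```bash
cat >> h.py <<'E'
from scipy.spatial.transform import Rotation as Ro
def tilt(q,th,ax=(0,1,0)):
    r=Ro.from_rotvec(th*np.array(ax,float))*Ro.from_quat([q[1],q[2],q[3],q[0]]); k=r.as_quat(); return np.r_[k[3],k[:3]]
E
cat > s6.py <<'E'
from h import *
s=sense(); command_gripper(5,60); q=tilt(s["ee_rot"],.105)
move_l([567,55,226],q,max_speed=60); hold(.3); print(sense()["ft_force"])
h=move_l([567,55,198],max_speed=15,stop_force=2.5); hold(.2); s=sense(); print(h,s["tool_pos"],s["ee_rot"],s["ft_force"],s["gripper_width"],s["clock"])
p=capture("side"); x0,x1,y0,y1=285,335,195,265
cv2.imwrite("pics/r6.png",cv2.resize(p["image"][y0:y1,x0:x1,::-1],None,fx=8,fy=8,interpolation=cv2.INTER_CUBIC))
print((proj(p,s["tool_pos"]+[0,0,5.5])+.5-[x0,y0])*8,(proj(p,np.r_[s["tool_pos"][:2],56])+.5-[x0,y0])*8,(proj(p,[549,55,56])+.5-[x0,y0])*8)
E
python3 s6.py
```

```text
[-0.90230624 -1.13094963 -0.7755281 ]
True [566.8754538   55.0661533  205.45957679] [ 0.00103863  0.99841462 -0.02031805 -0.0524819 ] [ 0.2514152  -0.25775973  5.645402  ] 13.132854251191363 40.2333
[[ 242.44862715 -112.13264004]] [[250.14732236 368.27857272]] [[191.58664492 372.93781904]]
```

View pics/r6.png

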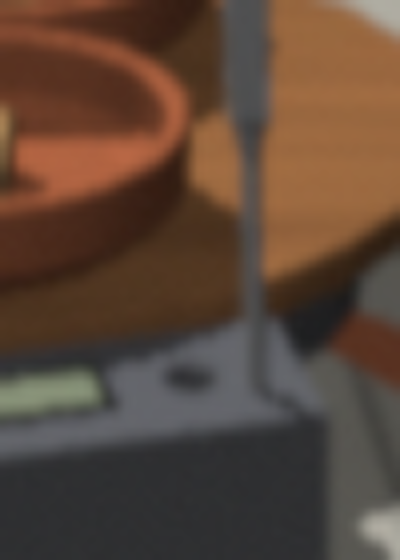

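Touch contact. The tip is at crop (258,387) and the hole at (190,377), so the tip also seems off toward -y. To measure that, I lift and turn the tool 90° so the offset appears along image columns.

```bash
cat > s7.py <<'E'
from h import *
s=sense(); q0=s["ee_rot"]; move_l([567,55,226],max_speed=80)
ims=[]
x0,x1,y0,y1=290,340,170,250
def shot():
    hold(.3); s=sense(); p=capture("side"); ims.append(cv2.resize(p["image"][y0:y1,x0:x1,::-1],None,fx=7,fy=7,interpolation=cv2.INTER_CUBIC))
    X=s["tool_pos"]; print([(proj(p,X+[0,0,d])+.5-[x0,y0])[0]*7 for d in(5.5,-80,-149.5)],X)
shot(); 
move_pose([567,55,226],tilt(q0,-np.pi/2 if sense()["joint_pos"][5]<0 else np.pi/2,(0,0,1))); print(sense()["joint_pos"][5]); shot()
move_pose([567,55,226],q0); print(sense()["joint_pos"][5])
cv2.imwrite("pics/r7.png",np.hstack(ims))
E
python3 s7.py
```

```text
[array([175.80842749,  19.1021923 ]), array([179.68050911, 259.97066497]), array([182.66266237, 445.47984813])] [566.73431827  55.01236792 225.53501679]
0.014945960295997379
[array([176.68481505,  17.79268027]), array([180.53153609, 258.74040835]), array([183.49413054, 444.30894696])] [567.02183923  54.96073112 225.9853099 ]
1.5153730880395762
```

View pics/r7.png

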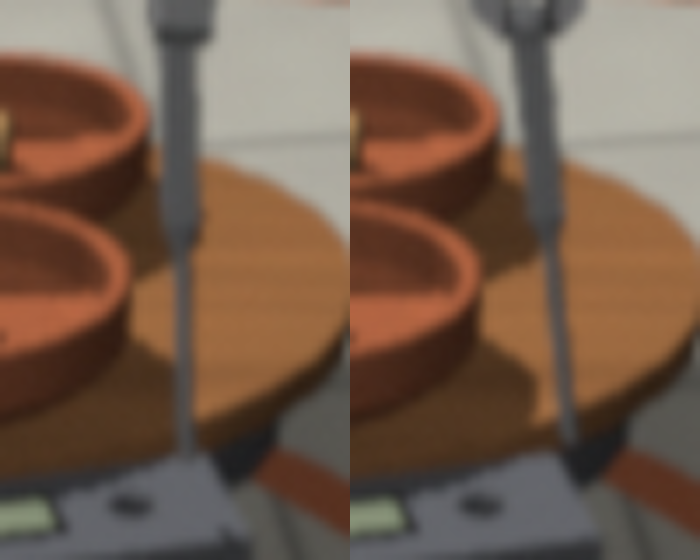

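The tip offset at the present grip is about (+1.8,-12.8) mm, a 0.083 rad sideways lean; I'll tilt that out too. First I check the hole position against the tip as a reference.

```bash
cat > s8.py <<'E'
from h import *
p=capture("side"); 
# side-camera bias from tip in air: known tip world vs seen
for tip,seen in(((568.5,42.2,76.1),(290+188/7-.5,170+457/7-.5)),((567+12.8,55+1.8,76.5),(290+220/7-.5,170+444/7-.5)),((568.7,42.2,56),(285+258/8-.5,195+387/8-.5))):
    print("bias px",np.array(seen)-proj(p,tip)[0], "mm at tip z", ray(p,seen,tip[2])-tip)
for h,k,o in(((190,377),8,(285,195)),((130,505),7,(290,170)),((480-350,505),7,(290,170)),((515-350,400),7,(285,185))):
    print(ray(p,(h[0]/k+o[0]-.5,h[1]/k+o[1]-.5),56))
s=sense(); q=tilt(tilt(s["ee_rot"],.083,(1,0,0)),.012); print(s["tool_pos"])
move_l([549,53,226],q,max_speed=60); move_l([549,53,213],max_speed=40); hold(.3); s=sense(); print(s["tool_pos"],s["clock"])
p=capture("side"); x0,x1,y0,y1=285,335,195,265
print((proj(p,np.r_[s["tool_pos"][:2],63.5])+.5-[x0,y0])*8)
cv2.imwrite("pics/r8.png",cv2.resize(p["image"][y0:y1,x0:x1,::-1],None,fx=8,fy=8,interpolation=cv2.INTER_CUBIC))
E
python3 s8.py
```

```text
bias px [-0.72119324 -0.64452374] mm at tip z [-1.21450039e+00  3.67224143e+00  2.84217094e-14]
bias px [0.06774254 0.70013866] mm at tip z [-0.39575761 -3.75554348  0.        ]
bias px [-0.52110309 -0.02456576] mm at tip z [-1.21583282  0.33612546  0.        ]
[548.18326501  52.43526233  56.        ]
[547.74606718  52.4147559   56.        ]
[547.74606718  52.4147559   56.        ]
[547.74606718  52.4147559   56.        ]
[566.97360559  55.05095462 225.99997117]
[549.12824932  52.96752077 213.2314985 ] 45.3667
[[192.37776342 353.82511629]]
```

View pics/r8.png

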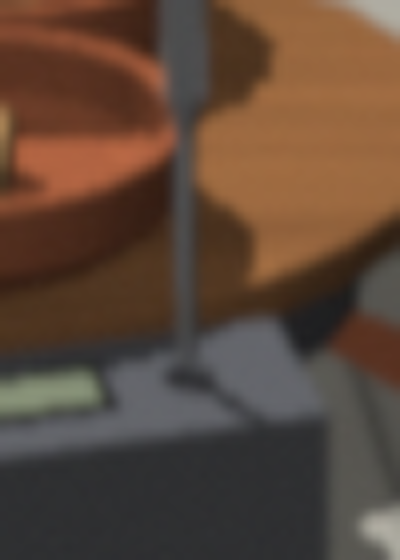

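```bash
cat > s9.py <<'E'
from h import *
move_l([549.8,53.3,213],max_speed=30)
h=move_l([549.8,53.3,201.5],max_speed=12,stop_force=2.5); s=sense(); print(h,s["tool_pos"],s["ft_force"])
if not h:
    h=move_l([549.8,53.3,194.5],max_speed=8,stop_force=6.5); s=sense(); print(h,s["tool_pos"],s["ft_force"],s["gripper_width"])
    for i in range(5): hold(.45); s=sense(); print(s["tool_pos"],s["ft_force"],s["clock"])
    p=capture("side"); x0,x1,y0,y1=285,335,195,265
    cv2.imwrite("pics/r9.png",cv2.resize(p["image"][y0:y1,x0:x1,::-1],None,fx=8,fy=8,interpolation=cv2.INTER_CUBIC))
E
python3 s9.py
```

```text
False [549.87295463  53.2960224  201.62352198] [ 0.31980928  0.15221562 -0.60488893]
True [550.261658    53.26397722 195.97117534] [-0.24312986 -0.33425298  4.15529688] 13.211233484503413
[550.1743241   53.27165058 195.92433519] [0.33887412 0.36097007 5.36353094] 47.9833
[550.15094444  53.2435707  195.89865461] [-0.11246289  0.37588828  5.06282372] 48.4333
[550.18204387  53.27064026 195.92293466] [0.26656754 0.71306174 4.78725092] 48.8833
[550.17241046  53.27425208 195.92465852] [0.02164295 0.27219547 5.90340252] 49.3333
[550.17422062  53.28539377 195.92179032] [-0.82554277 -0.11874856  6.09165155] 49.7833
```

The button bottomed: contact force about 6.5 N against 4.2 N spring, held about 2.4 s. Now lift out and go over the jar.

```bash
cat > s10.py <<'E'
from h import *
move_l([550,53.3,215],max_speed=30); move_l([550,53.3,300],max_speed=100); move_l([435,-104.5,300],max_speed=120); hold(.4); s=sense(); print(s["tool_pos"],s["gripper_width"],s["clock"])
im=[]
for n,(x0,x1,y0,y1) in(("top",(290,390,220,320)),("side",(220,320,180,320))):
    p=capture(n); im.append(cv2.resize(p["image"][y0:y1,x0:x1,::-1],None,fx=4,fy=4,interpolation=cv2.INTER_CUBIC))
    print(n,(proj(p,[s["tool_pos"]-[0,0,149.5],[435,-104,125],[435,-104,0]])-[x0,y0])*4)
    for t in range(3):
        r=[d["region"] for d in silhouettes("jar",p)]; r=[a for a in r if 700<a.sum()<2800 and n=="side"]
        if r: print("jar",fit([(p,r[0])],JAR,[435,-104,0],False)); break
im[0]=np.pad(im[0],((0,160),(0,0),(0,0))); cv2.imwrite("pics/j10.png",np.hstack(im))
E
python3 s10.py
```

```text
[ 435.05330946 -104.40862876  299.97899854] 13.183446605906088 53.8083
top [[209.11872047 216.08914865]
 [207.11361209 220.20099117]
 [201.23037655 237.73584334]]
side [[172.73101144 238.87573398]
 [175.3457528  281.61198776]
 [188.1598696  481.23146644]]
jar (array([ 435.09218793, -101.38440662,    0.        ]), np.float64(0.05979934175602508))
```

View pics/j10.png

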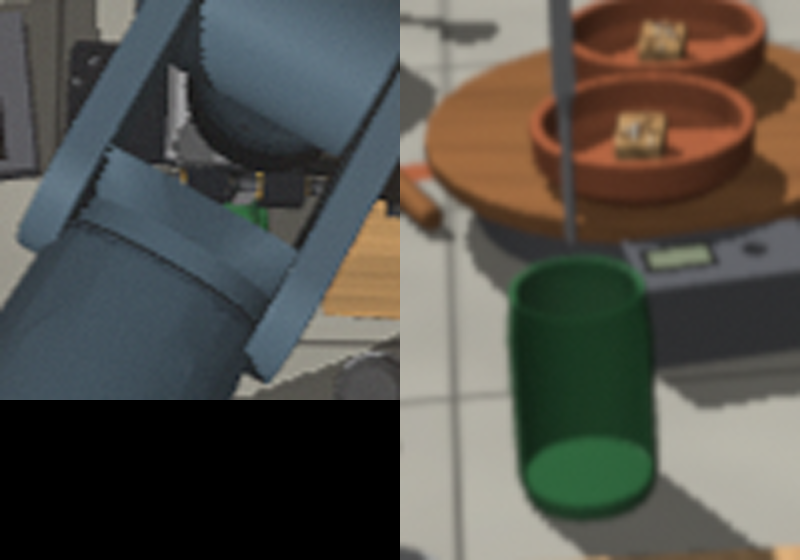

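The tip, side crop (571,242), is centred over the jar mouth, whose centre is (577,288). Lowering and releasing.

```bash
cat > s11.py <<'E'
from h import *
h=move_l([435.5,-104,200],max_speed=60,stop_force=3); print(h,sense()["tool_pos"])
if not h:
    h=move_l([435.5,-104,158],max_speed=20,stop_force=2.5); s=sense(); print(h,s["tool_pos"],s["ft_force"])
    command_gripper(19,10); hold(.3); command_gripper(70); hold(.4)
    move_l([435.5,-104,300],max_speed=80); a=go(330,250,300,1.53); print(sense()["clock"],sense()["gripper_width"])
    im=[]
    for n,(x0,x1,y0,y1) in(("top",(290,390,220,320)),("side",(220,320,180,320))):
        p=capture(n); im.append(cv2.resize(p["image"][y0:y1,x0:x1,::-1],None,fx=4,fy=4,interpolation=cv2.INTER_CUBIC)); cv2.imwrite(f"pics/{n}11.png",p["image"][:,:,::-1])
    im[0]=np.pad(im[0],((0,160),(0,0),(0,0))); cv2.imwrite("pics/j11.png",np.hstack(im))
E
python3 s11.py
```

```text
False [ 435.71052238 -104.11129434  200.35932945]
True [ 435.48246947 -104.00438316  160.010741  ] [ 0.42520787 -0.00481125  4.03794806]
62.9833 70.22328263290589
```

View pics/j11.png

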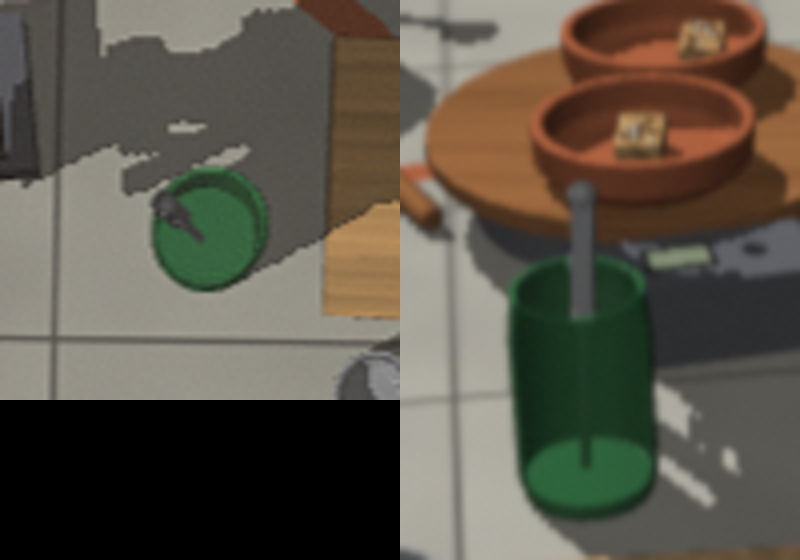

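View pics/top11.png

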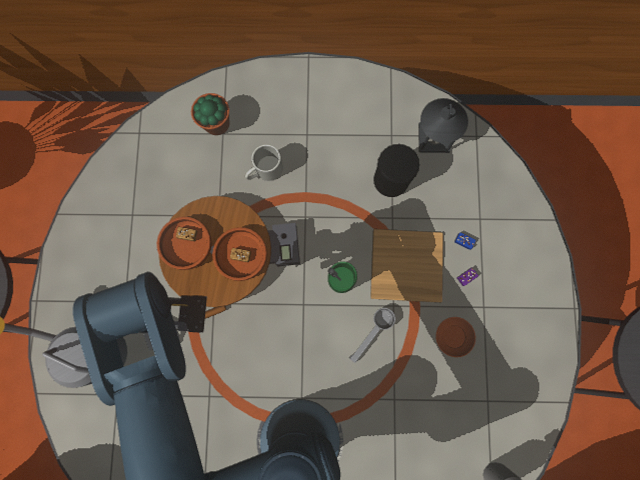

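The pick stands prong-down in the upright jar, ball resting on the rim at side crop (581,192). The far bar has been knocked to top pixel (187,233), about 25 mm from its dish's centre (185,242), well inside the 55 mm limit. Everything else is in place, so I hand in.

```bash
python3 - <<'E'
from h import *
p=capture("top"); print(np.hypot(*(ray(p,(187,233),88)-[519.8,320.2,88])[:2]),np.hypot(*(ray(p,(240,255),88)-[492.2,168.8,88])[:2]))
print(sense()["clock"]); job_done()
E
```

```text
28.149616574616775 3.5438869885456734
63.1333
the job is handed in; nothing more can be done
```

I finished the job and handed it in at 63 s on the robot's clock. The interface gives no verdict, so what follows rests on my own checks.

- **Bars:** Two seed bars were on the board, and each clay dish now holds one. Their middles are about 4 mm and 28 mm from the dish centres, against a limit of 55 mm. The second bar was knocked aside late in the run but stayed in its dish.
- **Pick:** It swung down when I slackened the grip to 12 N, and I clamped it again clear of the table. It first hung about 0.1 rad off plumb, so I tilted the tool to straighten it.
- **Button:** The prong went into the recess and reached the bottom. Contact force was about 6.5 N against the 4.2 N spring, held for about 2.4 s. I could not read the button's travel or its return directly; both are inferred from force and height.
- **Jar:** The last pictures show the pick leaning in the upright jar, prong down with its tip on the jar floor. Nothing else had visibly moved, and the arm was clear.

The two cameras disagreed by about 3–5 mm in y at the feeder. I settled the recess position by touching the console with the prong beside the hole and comparing tip and hole in the same picture.

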